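# Fetch the egg timer from behind the condiments

### The job

The egg timer stands at the back of the spice stand, hemmed in by the pepper mill, the spice jar and the salt shaker. Move all three of them onto the serving board, then take the egg timer out and set it on the middle of the round cork coaster, and only then put the mill, the jar and the shaker back, each on the very place of the stand where it stood before. Keep everything upright, set things down rather than dropping them, and leave the salt pot, the pinch pot and the mug alone.

Things in the scene. Friction and masses are not known exactly. Their poses are not given: they have to be found in the camera images.
- egg_timer: Kitchen timer, 54 mm across, 41 mm high: cream body (52 mm across, up to 22 mm) under a fluted green dial (48 mm across, does not turn). 75 g. Origin at the centre of its underside, z up; round, its yaw at the start is arbitrary. Loose. Stands at the back middle of the spice stand, 2 to 9 mm from the three condiments.
- pepper_mill: Turned wooden pepper mill (the one on the stand) with a small metal knob, 58 mm across at the base, 120 mm high; its round head, 49 mm across, lies 87 to 109 mm above its underside and is the easiest grip (does not turn). 180 g. Origin at the centre of its underside, z up; round, its yaw at the start is arbitrary. Loose. 
- spice_jar: Clear spice jar with a dark green screw cap, cylinder 45 mm across, 106 mm high; the cap takes the top 20 mm. 110 g. Origin at the centre of its underside, z up; round, its yaw at the start is arbitrary. Loose. 
- salt_shaker: White salt shaker with a grey perforated top, 44 mm across over the lower body (up to about 70 mm), top 34 mm across, 90 mm high. 100 g. Origin at the centre of its underside, z up; round, its yaw at the start is arbitrary. Loose. 
- spice_stand: Low wooden stand, 140 (x) by 180 (y) by 12 mm thick, fixed; thin rail, 35 mm high, along its back at x = +64 mm. Origin: centre of underside; +x to the back. Four flush round cork inlays mark the places (x, y in mm): back middle (25, 0) the timer; front (-33, 0), left (27, 58), right (27, -58) one condiment each, centred; which is where differs from start to start.
- board: Dark wooden serving board lying flat, 130 mm (x) by 220 mm (y), 14 mm thick, fixed, empty at the start. Origin at the centre of its underside, x across, y along it, z up. (Mind the wall shelf over the back of the worktop: front edge at x = 0.58 m, underside 0.45 m above the worktop; wrists that swing forward can hit it.)
- coaster: Round cork coaster, 90 mm across, 8 mm thick, fixed, empty at the start. Origin at the centre of its underside.
- salt_pot: Bystander: turned wooden salt pot with lid, 69 mm across, 58 mm high, further back on the worktop. Origin under its centre. Leave it.
- pinch_pot: Bystander: small speckled dish, 67 mm across, 30 mm high, further back on the worktop. Origin under its centre. Leave it.
- small_mug: Bystander: small white mug, 59 mm by 83 mm with its handle, 55 mm high, at the other end of the work from the coaster. Origin on its underside. Leave it.
Things that resemble listed ones, but are neither listed nor needed, are in the scene too. What is shaped like the salt_shaker but blue is not meant.

How it is judged:
On the way, in this order (a step that is already met when the one before it is completed fails the run):
1. the pepper mill, spice jar and salt shaker all stand upright on the serving board, released (x of pepper_mill in the frame of board between -0.065 and 0.065 m and y of pepper_mill in the frame of board between -0.11 and 0.11 m and z of pepper_mill in the frame of board between 0.01 and 0.018 m and angle between each of pepper_mill, spice_jar, salt_shaker's own z axis and vertical below 0.15 rad and contact force between the fingers and pepper_mill below 0.05 N and x of spice_jar in the frame of board between -0.065 and 0.065 m and y of spice_jar in the frame of board between -0.11 and 0.11 m and z of spice_jar in the frame of board between 0.01 and 0.018 m and contact force between the fingers and spice_jar below 0.05 N and x of salt_shaker in the frame of board between -0.065 and 0.065 m and y of salt_shaker in the frame of board between -0.11 and 0.11 m and z of salt_shaker in the frame of board between 0.01 and 0.018 m and contact force between the fingers and salt_shaker below 0.05 N), for 0.2 s.
2. the egg timer stands released on the coaster, with the three condiments still on the board (all of step 1 and horizontal distance between egg_timer and coaster below 0.015 m and height (world z) of egg_timer between 0.004 and 0.012 m and angle between egg_timer's own z axis and vertical below 0.15 rad and contact force between the fingers and egg_timer below 0.05 N), for 0.2 s.
3. the mill, jar and shaker are each back where they stood, released (distance of each of pepper_mill, spice_jar, salt_shaker from where it was at the start of the episode below 0.015 m and angle between each of pepper_mill, spice_jar, salt_shaker's own z axis and vertical below 0.15 rad and contact force between the fingers and pepper_mill below 0.05 N and contact force between the fingers and spice_jar below 0.05 N and contact force between the fingers and salt_shaker below 0.05 N), for 0.2 s.
At the end, for the whole second after the job is handed in: The egg timer stands upright on the coaster, its centre within 15 mm of the coaster's centre; the pepper mill, spice jar and salt shaker each stand upright on the spice stand within 15 mm of where they stood at the start; all are released and at rest (all of step 3 and horizontal distance between egg_timer and coaster below 0.015 m and height (world z) of egg_timer between 0.004 and 0.012 m and angle between egg_timer's own z axis and vertical below 0.15 rad and contact force between the fingers and egg_timer below 0.05 N and linear speed of each of pepper_mill, spice_jar, salt_shaker, egg_timer below 0.02 m/s); the robot touches nothing.
It fails at once if a condiment or the egg timer is tipped over (angle between any of pepper_mill, spice_jar, salt_shaker, egg_timer's own z axis and vertical above 0.6 rad).
It fails at once if a condiment or the egg timer is let go in mid-air, its underside more than about 45 mm above what is below ((height (world z) of pepper_mill above 0.06 m and contact force between the fingers and pepper_mill below 0.02 N) or (height (world z) of spice_jar above 0.06 m and contact force between the fingers and spice_jar below 0.02 N) or (height (world z) of salt_shaker above 0.06 m and contact force between the fingers and salt_shaker below 0.02 N) or (height (world z) of egg_timer above 0.06 m and contact force between the fingers and egg_timer below 0.02 N)).
It fails at once if a bystander (salt pot, pinch pot, mug) is moved by more than 30 mm (distance of any of salt_pot, pinch_pot, small_mug from where it was at the start of the episode above 0.03 m).
It also fails if it takes over 141 s, if anything falls off the work surface, if the arm or the gripper's body presses on something with over 40 N, if the wrist force passes 120 N, or if a joint passes its speed limit or range.

### The arm

A 6-joint arm with a two-finger parallel gripper is mounted at the origin on a cart in front of the work surface, level with it; the furniture and walls round the work are solid. World frame = base frame: x ahead of the robot, y to its left, z up, the work surface at z = 0. Lengths are in m, angles in rad, forces in N, time in s.
With the tool pointing down it reaches from about 0.25 to 0.775 m from the base axis. Payload 4 kg.
Tool frame: the origin (TCP) lies midway between the tips of the shut fingers; the grasp point (between the pads) lies 19 mm behind it; z points along the fingers, y is the line along which they close (so a half turn about z gives the same grasp; the last joint's range is limited). The gripper opens to 94 mm and grips with 3 to 60 N. Pads are 16 mm wide; open, the fingers measure 119 mm over their backs; the gripper's body (75 mm by 177 mm) begins 78 mm behind the grasp point.
Start: joints at [-1.245, 0.087, 1.371, -0, 1.684, -0.103], TCP at [0.229, -0.5, 0.206] pointing down, gripper open.
Joint ranges: [-3.1, 3.1], [-0.76, 2.03], [0.27, 2.55], [-1.08, 4.22], [0.17, 2.65], [-2.57, 2.57]. Speed limits (rad/s): [2.79, 2.79, 3.14, 3.14, 3.14, 3.14].

### API

Orientations are given as a unit quaternion [x, y, z, w].
In Python, from bench import telemetry, viewer, manip gives the robot as it stands.
- The arm moves only by the tool arm_command, never from a script. Its argument "steps" is a list that holds one entry, the list of rows, each a list of 7 numbers: the turn, a rotation vector about the world's x, y, z in degrees, then the shift along the world's x, y, z in mm, then the closure, from -1 (fully open) to 1 (shut). In form: [[[wx, wy, wz, x, y, z, fingers], ...]]. A call has 1 to 8 rows; each row shifts and turns the commanded pose from where the row before left it; what a row does not reach is not made up. A row lasts 1/10 s, in which the tool goes at most 50 mm and 8.59 degrees, less where a joint would pass 70% of its speed; a pose out of reach is approached as far as the arm can. A call is refused whole if a number of a shift passes 50 or a number of a turn 8.59, either way. A call with a gripper value outside its range is refused whole. The fingers move at their own pace and stop on an object; "newtons" is the grip in N (left out, the last holds). Time passes only in rows, so rows that do not move let the fingers close. It gives the time, the measured TCP pose, the force, the opening and the grip force at its end, in the units of the state.
- telemetry.state(): the state, without advancing time (a new reading comes with each control period).
- viewer.snapshot(name): name is "side" or "top"; returns a dict with "color" (400x640x3 uint8, blue, green, red), "z_map" (400x640 float32, m along the optical axis (not along the pixel's ray), 0 where there is no reading), "K" (3x3 intrinsics, pixels), "extrinsics" (4x4, takes a point from world to camera coordinates). Camera axes: x right, y up, looking along -z (the intrinsics and any distortion apply to the point x, -y, -z); pixel columns grow to the right and rows downward; lengths in m; the calibration is good to about 2 mm. A picture is of the moment at which its call begins.
- manip.finish_job(): hands the job in; it is judged then, once.
Trained networks look in a picture, given as the dict that the camera call returned (one of the last four; its "shot" number tells which), for a name from the list of things; names that differ only in an ending like _2 or _b are one class to them, and where a whole thing is asked for, a point or a joint stands for the part that bears it (a point fixed in the world has none). Each returns a list of dicts, best first, with "confidence" (0 to 1); they miss things now and then, are a little off and sometimes report something else, mostly with a low value. They report only what shows in the picture. A call takes as long as a camera call. They do not tell look-alikes from the thing itself.
- viewer.look_for(picture, name): "extent" ([left, top, width, height] in pixels, round what is visible of it).
- viewer.pinpoint(picture, name): "location" ([column, row] in pixels: a listed point, or the origin of a listed thing).
The state is a dict: "clock": time; "joint_pos": joint angles; "qvel": joint speeds; "effort": joint torques, N m; "position": TCP position; "tcp_rot": TCP orientation; "force": force on the tool from outside, world axes, zero at the start; "ft_torque": the same for the moment, N m; "gripper_width": finger opening in m; "finger_force": force on a finger pad.
Only numpy, scipy, OpenCV 4.12 (cv2) and the standard library are available. Lean on these libraries where they do the work, as an engineer would, in place of code of your own. Each camera call takes 0.05 s, during which the arm holds its last target. There are 200 camera calls.

## Working session

There is one attempt and no reset: what is moved stays moved. The work goes in short steps, Python scripts to look and compute and a tool call to move; the robot and the scene stay as the last step left them, time stands still between calls to the robot, and variables do not carry over. Pictures are saved under pics/ and viewed, at most 14 in all, crops included, and the job is handed in when it is done.

Besides the shell and the picture viewer there is one more tool, called as name(argument=value, ...) on one line, values as JSON. arm_command: Moves the arm, as the interface text tells. Its arguments: {"type":"object","properties":{"steps":{"type":"array","items":{"type":"array","items":{"type":"array","items":{"type":"number"}}}},"newtons":{"type":"number"}},"required":["steps"]}

```bash
ls; mkdir -p pics
cat > h.py <<'E'
import numpy as np, cv2
from bench import telemetry, viewer, manip
def world(s,u,v,d=None):
    K=s["K"];E=np.array(s["extrinsics"])
    if d is None: d=s["z_map"][int(round(v)),int(round(u))]
    p=np.array([(u-K[0][2])/K[0][0]*d,-(v-K[1][2])/K[1][1]*d,-d,1])
    return (np.linalg.inv(E)@p)[:3]
def onz(s,u,v,z):
    c=world(s,u,v,1e-6);p=world(s,u,v,1.0);t=(z-c[2])/(p[2]-c[2]);return c+t*(p-c)
def pix(s,P):
    q=np.array(s["extrinsics"])@np.append(P,1);K=s["K"]
    return np.array([K[0][0]*q[0]/-q[2]+K[0][2],K[1][1]*-q[1]/-q[2]+K[1][2]])
E
python3 - <<'E'
from h import *
names="egg_timer pepper_mill spice_jar salt_shaker spice_stand board coaster salt_pot pinch_pot small_mug".split()
for c in("top","side"):
    s=viewer.snapshot(c);cv2.imwrite(f"pics/{c}0.png",s["color"])
    print(c,world(s,320,200,1e-6).round(3),s["K"][0][0], [k for k in s])
    for n in names:
        for r in viewer.look_for(s,n)[:3]:
            x,y,w,h=r["extent"];print(n,"box",np.round([x,y,w,h]),round(r["confidence"],2))
        for r in viewer.pinpoint(s,n)[:3]:
            u,v=r["location"];print(n,"pt",round(u),round(v),round(r["confidence"],2),onz(s,u,v,{"egg_timer":.012,"pepper_mill":.012,"spice_jar":.012,"salt_shaker":.012}.get(n,0)).round(3))
E
```

```text
pics
top [0.345 0.006 0.965] 376.80253208701987 ['color', 'z_map', 'K', 'extrinsics', 'shot']
egg_timer box [267. 194.  18.  16.] 0.78
egg_timer pt 272 199 0.9 [0.463 0.134 0.012]
pepper_mill box [236. 187.  27.  29.] 0.93
pepper_mill box [289. 128.  28.  27.] 0.73
pepper_mill pt 253 203 0.58 [0.453 0.182 0.012]
pepper_mill pt 379 141 0.33 [ 0.619 -0.139  0.012]
spice_jar box [268. 211.  19.  18.] 0.56
spice_jar pt 272 200 0.62 [0.461 0.134 0.012]
spice_jar pt 280 224 0.55 [0.399 0.112 0.012]
salt_shaker box [158. 160.  26.  21.] 0.8
salt_shaker box [287. 181.  18.  23.] 0.58
salt_shaker box [192. 258.  23.  16.] 0.51
salt_shaker pt 297 196 0.74 [0.473 0.071 0.012]
salt_shaker pt 175 170 0.7 [0.535 0.388 0.012]
salt_shaker pt 205 266 0.69 [0.294 0.298 0.012]
spice_stand box [242. 177.  74.  68.] 0.94
spice_stand box [266. 189.  19.  21.] 0.67
spice_stand box [289. 179.  14.  23.] 0.31
spice_stand pt 277 210 0.82 [0.435 0.122 0.   ]
board box [335. 180.  94.  64.] 0.81
board pt 379 215 0.65 [ 0.428 -0.14   0.   ]
coaster box [444. 194.  40.  28.] 0.67
coaster pt 463 207 0.91 [ 0.45  -
[... 999 characters left out ...]
lt_shaker pt 311 220 0.59 [0.472 0.07  0.012]
spice_stand box [283. 222.  59.  33.] 0.76
spice_stand box [353. 162.  23.  12.] 0.36
spice_stand pt 313 235 0.63 [0.439 0.123 0.   ]
board box [330. 172.  38.  42.] 0.76
coaster box [354. 158.  24.  15.] 0.71
coaster pt 364 170 0.47 [ 0.441 -0.342  0.   ]
salt_pot box [267. 263.  33.  27.] 0.49
salt_pot pt 303 179 0.69 [ 0.627 -0.162  0.   ]
pinch_pot box [264. 196.  21.  18.] 0.81
pinch_pot pt 275 209 0.58 [0.618 0.059 0.   ]
pinch_pot pt 285 289 0.53 [0.404 0.36  0.   ]
small_mug box [285. 220.  58.  36.] 0.71
small_mug box [270. 264.  30.  27.] 0.63
small_mug pt 283 287 0.81 [0.413 0.356 0.   ]
small_mug pt 349 193 0.71 [ 0.431 -0.157  0.   ]
```

Run:
```python
import cv2
a=cv2.imread("pics/top0.png")[110:290,140:500];cv2.imwrite("pics/t1.png",cv2.resize(a,None,fx=2.2,fy=2.2,interpolation=cv2.INTER_CUBIC))
b=cv2.imread("pics/side0.png")[150:300,220:390];cv2.imwrite("pics/s1.png",cv2.resize(b,None,fx=4,fy=4,interpolation=cv2.INTER_CUBIC))
```

```text
(no output)
```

View pics/t1.png

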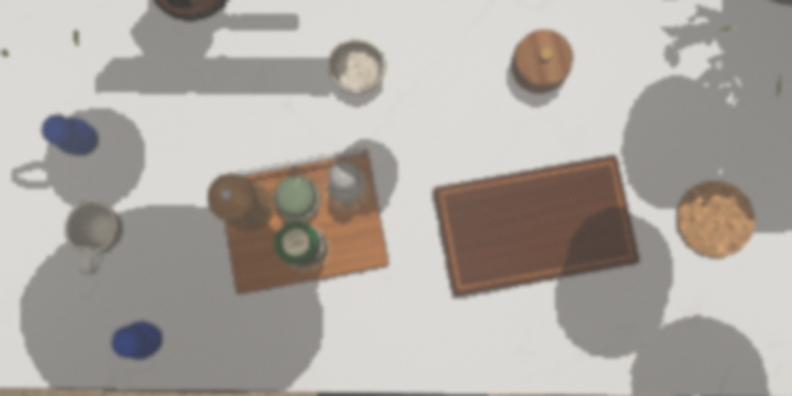

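View pics/s1.png

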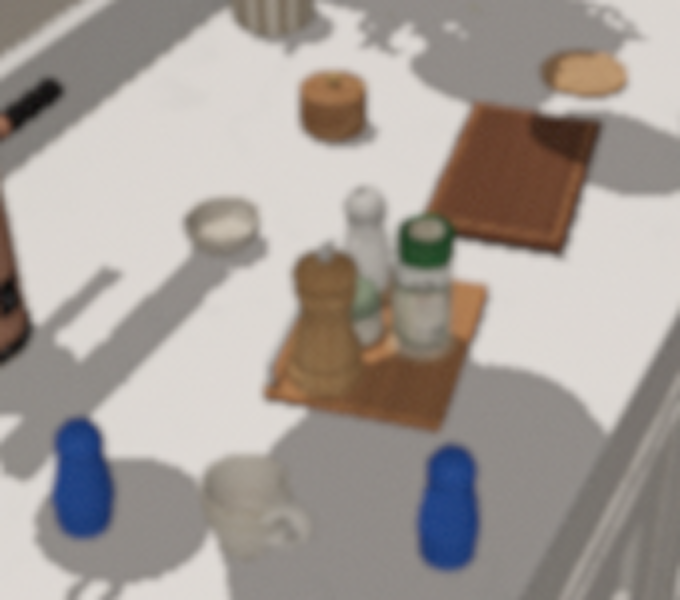

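```bash
cat >> h.py <<'E'
def cloud(s):
    d=s["z_map"];v,u=np.mgrid[0:400,0:640];K=s["K"]
    p=np.stack([(u-K[0][2])/K[0][0]*d,-(v-K[1][2])/K[1][1]*d,-d,np.ones_like(d)],-1)
    w=(p@np.linalg.inv(np.array(s["extrinsics"])).T)[...,:3];w[d==0]=np.nan;return w
def obj(w,c,z0,z1,r=.04):
    m=(np.hypot(w[...,0]-c[0],w[...,1]-c[1])<r)&(w[...,2]>z0)&(w[...,2]<z1);q=w[m]
    return len(q),(np.r_[(q.min(0)+q.max(0))/2,np.ptp(q,axis=0)*1000,q[:,2].mean()].round(4) if len(q) else None),(cv2.minEnclosingCircle(q[:,:2].astype(np.float32)) if len(q) else None)
E
python3 - <<'E'
from h import *
f=lambda c:(140+c[0]/2.2,110+c[1]/2.2)
for cam in("top","side"):
    s=viewer.snapshot(cam);w=cloud(s);print(cam)
    for n,c,a,b in (("mill",(.453,.182),.095,.14),("jar",(.40,.115),.10,.13),("shaker",(.473,.071),.085,.11),("timer",(.461,.13),.046,.062),("pot",(.62,-.148),.03,.09),("dish",(.616,.055),.015,.05),("mug",(.413,.356),.03,.08),("coaster",(.445,-.352),.004,.02)):
        print(n,obj(w,c,a,b,.06 if n in("coaster","mug") else .035 if n!="timer" else .026))
    if cam=="top":
        for n,z,cs in (("stand",.012,[(236,293),(388,266),(368,150)]),("board",.014,[(433,188),(615,156),(638,262),(455,297)])):
            P=np.array([onz(s,*f(c),z) for c in cs])[:,:2];print(n,P.round(3).tolist(),P.mean(0))
    hsv=cv2.cvtColor(s["color"],cv2.COLOR_BGR2HSV)
    for n,a,b,c in (("stand",.008,.016,(.435,.122)),("board",.010,.018,(.43,-.143))):
        m=(hsv[...,1]>90)&(hsv[...,0]<20)&(np.hypot(w[...,0]-c[0],w[...,1]-c[1])<.135)&(w[...,2]>a-.004)&(w[...,2]<b+.004)
        print(n,m.sum(),cv2.minAreaRect(w[m][:,:2].astype(np.float32)))
print(telemetry.state()["tcp_rot"])
E
```

```text
top
mill (375, array([ 0.4504,  0.1846,  0.1147, 46.7443, 47.9476, 39.0248,  0.1164]), ((0.45011499524116516, 0.18481037020683289), 0.02477077953517437))
jar (322, array([ 0.4034,  0.1137,  0.1108, 45.1959, 43.4969, 20.8674,  0.1166]), ((0.40331441164016724, 0.11459161341190338), 0.02293674647808075))
shaker (169, array([ 0.476 ,  0.0685,  0.0945, 32.9797, 33.412 , 17.8574,  0.0961]), ((0.4763939678668976, 0.06859391182661057), 0.01723628118634224))
timer (250, array([ 0.4602,  0.1261,  0.0509, 42.3019, 42.2133,  9.3499,  0.0511]), ((0.4608532786369324, 0.126925989985466), 0.022717220708727837))
pot (539, array([ 6.21600e-01, -1.51200e-01,  4.52000e-02,  6.46849e+01,
        6.12571e+01,  3.02566e+01,  4.53000e-02]), ((0.6227954030036926, -0.1527627855539322), 0.03357576206326485))
dish (128, array([6.14700e-01, 5.81000e-02, 2.44000e-02, 6.41176e+01, 6.24869e+01,
       1.88061e+01, 2.43000e-02]), ((0.6152544021606445, 0.059501729905605316), 0.032841749489307404))
mug (339, array([4.10600e-01, 3.50600e-01, 4.47000e-02, 8.03524e+01, 5.80292e+01,
       2.92105e+01, 4.72000e-02]), ((0.
[... 1638 characters left out ...]
64564859867096))
mug (361, array([4.09400e-01, 3.53000e-01, 4.37000e-02, 8.10337e+01, 5.98843e+01,
       2.71088e+01, 4.47000e-02]), ((0.4092163145542145, 0.35292336344718933), 0.04075533524155617))
coaster (185, array([ 4.478000e-01, -3.555000e-01,  8.300000e-03,  1.021268e+02,
        9.663860e+01,  8.549400e+00,  6.800000e-03]), ((0.4478168487548828, -0.35305899381637573), 0.05120549350976944))
stand 681 ((0.43188363313674927, 0.12794867157936096), (0.1353216916322708, 0.17526951432228088), 11.159590721130371)
board 1042 ((0.4287245273590088, -0.1418732851743698), (0.12078846991062164, 0.21280398964881897), 10.254058837890625)
[9.77102229e-01 2.12770376e-01 7.95775514e-06 3.94902295e-05]
```

Look-alikes of what I want: the blue shakers at (171,171) and (202,265) are not meant, and the wooden salt pot at (387,138) resembles the mill. I choose the white shaker (298,195), the mill (246,200), the jar (277,220) and the timer (274,199). The crops confirm this, and the positions agree with the stand's inlays to about 2 mm.

The removal order is jar, shaker, mill. The first reach is to the jar at (0.403, 0.115).

arm_command(steps=[[[0,0,-1.7,11,38,0,-0.5],[0,0,-1.7,11,38,0,-0.5],[0,0,-1.7,11,38,0,-0.5],[0,0,-1.7,11,38,0,-0.5],[0,0,-1.7,11,38,0,-0.5],[0,0,-1.7,11,38,0,-0.5],[0,0,-1.7,11,38,0,-0.5],[0,0,-1.7,11,38,0,-0.5]]], newtons=18)

```text
clock: 3.0
position: [0.3168, -0.1948, 0.2057]
tcp_rot: [0.996, 0.095, 0.0, 0.0]
force: [-0.3, 0.2, -0.2]
gripper_width: 0.0707
finger_force: 0.0
```

arm_command(steps=[[[0,0,0,11,39,0,-0.5],[0,0,0,11,39,0,-0.5],[0,0,0,11,39,0,-0.5],[0,0,0,11,39,0,-0.5],[0,0,0,11,39,0,-0.5],[0,0,0,11,39,0,-0.5],[0,0,0,11,39,0,-0.5],[0,0,0,0,0,0,-0.5]]])

```text
clock: 3.8
position: [0.3939, 0.0807, 0.2054]
tcp_rot: [0.995, 0.099, 0.0, -0.001]
force: [0.6, -0.2, -0.1]
gripper_width: 0.0703
finger_force: 0.0
```

arm_command(steps=[[[0,0,0,9,34,0,-0.5],[0,0,0,0,0,0,-0.5],[0,0,0,0,0,-30,-0.5],[0,0,0,0,0,-30,-0.5],[0,0,0,0,0,-30,-0.5],[0,0,0,0,0,-20,-0.5],[0,0,0,0,0,-14,-0.5],[0,0,0,0,0,0,-0.5]]])

```text
clock: 4.6
position: [0.4007, 0.1091, 0.0793]
tcp_rot: [0.995, 0.095, -0.003, 0.001]
force: [-1.3, 1.1, 0.1]
gripper_width: 0.0708
finger_force: 0.0
```

arm_command(steps=[[[0,0,0,0,0,0,-0.2],[0,0,0,0,0,0,0],[0,0,0,0,0,0,0.2],[0,0,0,0,0,0,0.4],[0,0,0,0,0,0,0.4],[0,0,0,0,0,0,0.4]]])

```text
clock: 5.2
position: [0.4035, 0.1109, 0.0826]
tcp_rot: [0.995, 0.096, 0.001, 0.0]
force: [-0.2, 0.7, 4.5]
gripper_width: 0.0455
finger_force: 17.8
```

arm_command(steps=[[[0,0,0,0,0,10,0.4],[0,0,0,0,0,20,0.4],[0,0,0,0,0,20,0.4],[0,0,0,0,-10,10,0.4],[0,0,0,1,-25,0,0.4],[0,0,0,1,-30,0,0.4],[0,0,0,1,-35,0,0.4],[0,0,0,1,-35,0,0.4]]])

```text
clock: 6.0
position: [0.4059, -0.0259, 0.1411]
tcp_rot: [0.995, 0.096, -0.001, 0.0]
force: [0.6, 0.2, -1.1]
gripper_width: 0.0456
finger_force: 17.8
```

arm_command(steps=[[[0,0,0,0,-35,0,0.4],[0,0,0,0,-35,0,0.4],[0,0,0,0,-33,0,0.4],[0,0,0,0,-25,0,0.4],[0,0,0,0,0,-15,0.4],[0,0,0,0,0,-20,0.4],[0,0,0,0,0,-13,0.4],[0,0,0,0,0,-6,0.4]]])

```text
clock: 6.8
position: [0.4052, -0.1519, 0.0856]
tcp_rot: [0.995, 0.095, -0.002, -0.001]
force: [0.2, -0.3, -1.4]
gripper_width: 0.0455
finger_force: 17.8
```

arm_command(steps=[[[0,0,0,0,0,-2,0.4],[0,0,0,0,0,-1,0.4],[0,0,0,0,0,0,0.4]]])

```text
clock: 7.1
position: [0.4072, -0.1524, 0.0852]
tcp_rot: [0.995, 0.096, 0.001, 0.0]
force: [0.3, -0.2, -0.6]
gripper_width: 0.0455
finger_force: 17.8
```

arm_command(steps=[[[0,0,0,0,0,-1,0.4],[0,0,0,0,0,-1,0.4],[0,0,0,0,0,0,0.4],[0,0,0,0,0,0,0.4]]])

```text
clock: 7.5
position: [0.4078, -0.1523, 0.0845]
tcp_rot: [0.995, 0.096, 0.002, 0.001]
force: [-0.1, 1.7, 5.4]
gripper_width: 0.0455
finger_force: 17.9
```

arm_command(steps=[[[0,0,0,0,0,0,0.0],[0,0,0,0,0,0,-0.2],[0,0,0,0,0,0,-0.3],[0,0,0,0,0,0,-0.3],[0,0,0,0,0,20,-0.3],[0,0,0,0,0,40,-0.3],[0,0,0,0,0,40,-0.3],[0,0,0,0,0,0,-0.3]]])

```text
clock: 8.3
position: [0.4097, -0.1539, 0.1888]
tcp_rot: [0.995, 0.096, 0.005, 0.003]
force: [1.8, -0.0, -0.1]
gripper_width: 0.0611
finger_force: 0.0
```

arm_command(steps=[[[0,0,7.5,10,32,0,-0.3],[0,0,7.5,10,32,0,-0.3],[0,0,7.5,10,32,0,-0.3],[0,0,7.5,10,32,0,-0.3],[0,0,7.5,9,32,0,-0.3],[0,0,7.5,9,32,0,-0.3],[0,0,0,9,30,0,-0.3],[0,0,0,0,0,0,-0.3]]])

```text
clock: 9.1
position: [0.4737, 0.0726, 0.1812]
tcp_rot: [0.882, 0.471, -0.001, -0.001]
force: [0.1, -0.8, -0.3]
gripper_width: 0.061
finger_force: 0.0
```

Run:
```python
from h import *
s=viewer.snapshot("side");w=cloud(s)
print(obj(w,(.407,-.152),.10,.14,.035))
# shaker profile
m=(np.hypot(w[...,0]-.4745,w[...,1]-.07)<.03)
for z in np.arange(.02,.105,.006):
    q=w[m&(w[...,2]>z)&(w[...,2]<z+.006)]
    if len(q): print(round(z-.012,3),len(q),q.min(0).round(3)[:2],q.max(0).round(3)[:2])
cv2.imwrite("pics/s2.png",cv2.resize(s["color"][150:260,260:390],None,fx=5,fy=5,interpolation=cv2.INTER_CUBIC))
print(telemetry.state()["position"])
```

```text
(124, array([ 0.4051, -0.1478,  0.1109, 45.3522, 48.1112, 21.4846,  0.1136]), ((0.40731069445610046, -0.1480231136083603), 0.025233296677470207))
0.008 6 [0.453 0.066] [0.457 0.082]
0.014 5 [0.454 0.065] [0.459 0.085]
0.02 13 [0.452 0.068] [0.467 0.091]
0.026 11 [0.452 0.07 ] [0.468 0.092]
0.032 21 [0.452 0.067] [0.474 0.095]
0.038 19 [0.454 0.063] [0.489 0.096]
0.044 21 [0.455 0.067] [0.491 0.09 ]
0.05 23 [0.456 0.071] [0.485 0.088]
0.056 21 [0.457 0.062] [0.487 0.088]
0.062 13 [0.458 0.072] [0.485 0.087]
0.068 16 [0.457 0.064] [0.487 0.086]
0.074 25 [0.459 0.06 ] [0.491 0.088]
0.08 26 [0.46  0.063] [0.486 0.086]
0.086 18 [0.464 0.06 ] [0.486 0.085]
[0.47334061 0.07086991 0.18128175]
```

View pics/s2.png

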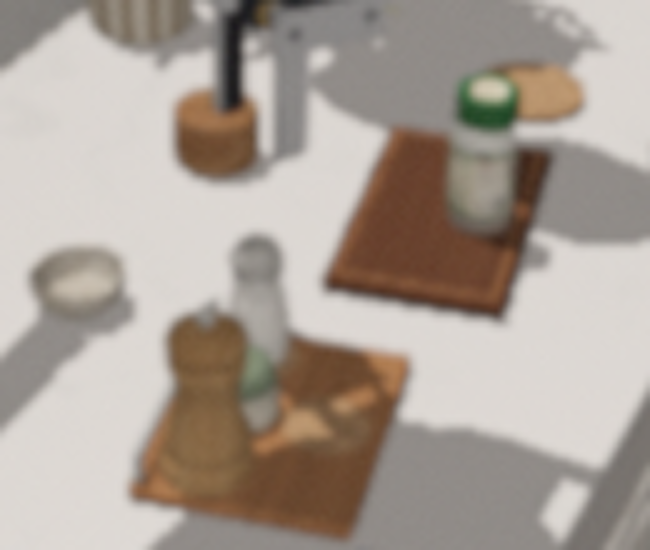

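The jar stands upright on the board at (485,150) in the crop. The gripper is above the white shaker at (258,290), whose neck is near 65 mm height. I go down to grasp it just below the neck, clear of the rail and the timer.

arm_command(steps=[[[0,0,0,0,0,-30,-0.3],[0,0,0,0,0,-35,-0.3],[0,0,0,0,0,-30,-0.3],[0,0,0,0,0,-20,-0.3],[0,0,0,0,0,-15,-0.3],[0,0,0,0,0,0,-0.3],[0,0,0,0,0,0,0.0],[0,0,0,0,0,0,0.2]]])

```text
clock: 9.95
position: [0.4745, 0.0692, 0.0537]
tcp_rot: [0.883, 0.469, 0.001, 0.001]
force: [-0.2, 0.3, 0.5]
gripper_width: 0.0482
finger_force: 0.0
```

arm_command(steps=[[[0,0,0,0,0,0,0.3],[0,0,0,0,0,0,0.4],[0,0,0,0,0,0,0.6],[0,0,0,0,0,0,0.6],[0,0,0,0,0,0,0.6]]])

```text
clock: 10.45
position: [0.4748, 0.0696, 0.0537]
tcp_rot: [0.883, 0.469, 0.001, 0.001]
force: [0.9, -1.2, 4.9]
gripper_width: 0.0377
finger_force: 18.1
```

arm_command(steps=[[[0,0,0,0,0,10,0.6],[0,0,0,0,0,25,0.6],[0,0,0,0,0,25,0.6],[0,0,0,0,-10,10,0.6],[0,0,-7.5,0,-26,0,0.6],[0,0,-7.5,0,-32,0,0.6],[0,0,-7.5,0,-32,0,0.6],[0,0,-7.5,0,-32,0,0.6]]])

```text
clock: 11.25
position: [0.4725, -0.0635, 0.1215]
tcp_rot: [0.975, 0.222, -0.001, -0.001]
force: [-0.3, 0.2, -0.8]
gripper_width: 0.0377
finger_force: 17.7
```

arm_command(steps=[[[0,0,-7.5,-1,-32,0,0.6],[0,0,-7.5,-1,-32,0,0.6],[0,0,0,-1,-32,0,0.6],[0,0,0,0,-32,0,0.6],[0,0,0,0,-26,-10,0.6],[0,0,0,0,0,-25,0.6],[0,0,0,0,0,-20,0.6],[0,0,0,0,0,-8,0.6]]])

```text
clock: 12.05
position: [0.468, -0.2156, 0.056]
tcp_rot: [0.995, 0.095, -0.003, -0.002]
force: [-0.8, 0.1, -1.9]
gripper_width: 0.0382
finger_force: 17.7
```

arm_command(steps=[[[0,0,0,0,0,-3,0.6],[0,0,0,0,0,-2,0.6],[0,0,0,0,0,0,0.6],[0,0,0,0,0,0,0.6]]])

```text
clock: 12.45
position: [0.4714, -0.2165, 0.0557]
tcp_rot: [0.995, 0.096, 0.001, 0.001]
force: [-1.2, 0.9, 2.9]
gripper_width: 0.0377
finger_force: 18.0
```

arm_command(steps=[[[0,0,0,0,0,0,0.2],[0,0,0,0,0,0,-0.1],[0,0,0,0,0,0,-0.2],[0,0,0,0,0,0,-0.2],[0,0,0,0,0,20,-0.2],[0,0,0,0,0,40,-0.2],[0,0,0,0,0,40,-0.3],[0,0,0,0,0,20,-0.5]]])

```text
clock: 13.25
position: [0.472, -0.217, 0.1784]
tcp_rot: [0.995, 0.096, 0.002, 0.002]
force: [0.6, -0.9, -0.9]
gripper_width: 0.0661
finger_force: 0.0
```

arm_command(steps=[[[0,0,0,-2,40,0,-0.5],[0,0,0,-2,40,0,-0.5],[0,0,0,-2,40,0,-0.5],[0,0,0,-2,40,0,-0.5],[0,0,0,-2,40,0,-0.5],[0,0,0,-2,40,0,-0.5],[0,0,0,-2,40,0,-0.5],[0,0,0,-2,40,0,-0.5]]])

```text
clock: 14.05
position: [0.4543, 0.1053, 0.1744]
tcp_rot: [0.995, 0.095, 0.0, 0.0]
force: [0.4, 0.0, 0.1]
gripper_width: 0.0705
finger_force: 0.0
```

arm_command(steps=[[[0,0,0,-2,40,0,-0.5],[0,0,0,-2,40,0,-0.5],[0,0,0,0,0,0,-0.5],[0,0,0,0,0,-30,-0.5],[0,0,0,0,0,-30,-0.5],[0,0,0,0,0,-15,-0.5],[0,0,0,0,0,-8,-0.5],[0,0,0,0,0,0,-0.5]]])

```text
clock: 14.85
position: [0.45, 0.183, 0.0903]
tcp_rot: [0.995, 0.095, -0.001, 0.0]
force: [-1.8, -0.4, 0.3]
gripper_width: 0.0701
finger_force: 0.0
```

arm_command(steps=[[[0,0,0,0,0,0,-0.3],[0,0,0,0,0,0,-0.1],[0,0,0,0,0,0,0.1],[0,0,0,0,0,0,0.3],[0,0,0,0,0,0,0.3],[0,0,0,0,0,0,0.3]]], newtons=25)

```text
clock: 15.45
position: [0.4515, 0.1841, 0.0926]
tcp_rot: [0.995, 0.096, 0.001, -0.0]
force: [-0.2, 0.2, 4.5]
gripper_width: 0.0474
finger_force: 25.0
```

arm_command(steps=[[[0,0,0,0,0,10,0.3],[0,0,0,0,0,25,0.3],[0,0,0,0,0,25,0.3],[0,0,0,0,0,15,0.3],[0,0,0,-1,-18,0,0.3],[0,0,0,-1,-30,0,0.3],[0,0,0,-1,-30,0,0.3],[0,0,0,-1,-30,0,0.3]]])

```text
clock: 16.25
position: [0.4457, 0.0747, 0.1659]
tcp_rot: [0.995, 0.096, -0.001, 0.0]
force: [0.0, 0.4, -1.8]
gripper_width: 0.0473
finger_force: 24.9
```

arm_command(steps=[[[0,0,0,-1,-35,0,0.3],[0,0,0,-1,-35,0,0.3],[0,0,0,-1,-35,0,0.3],[0,0,0,-1,-25,0,0.3],[0,0,0,-1,-15,-15,0.3],[0,0,0,0,0,-25,0.3],[0,0,0,0,0,-20,0.3],[0,0,0,0,0,-8,0.3]]])

```text
clock: 17.05
position: [0.4393, -0.0689, 0.0956]
tcp_rot: [0.995, 0.095, -0.003, -0.001]
force: [0.0, 0.0, -1.5]
gripper_width: 0.0472
finger_force: 24.9
```

arm_command(steps=[[[0,0,0,0,0,-3,0.3],[0,0,0,0,0,-2,0.3],[0,0,0,0,0,0,0.3],[0,0,0,0,0,0,0.3]]])

```text
clock: 17.45
position: [0.4427, -0.0694, 0.0946]
tcp_rot: [0.995, 0.096, 0.001, 0.001]
force: [-0.2, -0.3, 0.4]
gripper_width: 0.0472
finger_force: 25.0
```

arm_command(steps=[[[0,0,0,0,0,-1,0.3],[0,0,0,0,0,0,0.0],[0,0,0,0,0,0,-0.3],[0,0,0,0,0,0,-0.5],[0,0,0,0,0,0,-0.5],[0,0,0,0,0,20,-0.5],[0,0,0,0,0,40,-0.6],[0,0,0,0,0,40,-0.6]]])

```text
clock: 18.25
position: [0.4409, -0.0691, 0.1925]
tcp_rot: [0.995, 0.096, -0.001, -0.0]
force: [0.1, -1.9, 0.0]
gripper_width: 0.0751
finger_force: 0.0
```

Run:
```python
from h import *
for c in("top","side"):
    s=viewer.snapshot(c);w=cloud(s);print(c,obj(w,(.46,.127),.046,.062,.035))
    for n,p,a,b in(("mill",(.442,-.069),.10,.14),("jar",(.4075,-.152),.10,.14),("shaker",(.471,-.216),.085,.12)): print(n,obj(w,p,a,b,.035)[1])
cv2.imwrite("pics/s3.png",cv2.resize(s["color"][130:270,260:400],None,fx=4,fy=4,interpolation=cv2.INTER_CUBIC))
print(telemetry.state()["joint_pos"])
```

```text
top (255, array([ 0.4603,  0.1261,  0.0516, 42.4867, 42.1596, 11.1771,  0.0508]), ((0.4600169360637665, 0.1256696581840515), 0.022469572722911835))
mill [ 0.4258 -0.0716  0.115  14.3657 38.8972 13.2426  0.1163]
jar [ 0.4071 -0.1485  0.1118 43.2276 44.9394 22.6724  0.1183]
shaker None
side (100, array([ 0.4589,  0.1264,  0.0502, 41.9002, 45.4168,  8.1934,  0.0504]), ((0.4570586383342743, 0.12662576138973236), 0.02401672676205635))
mill [ 0.4392 -0.0623  0.117  47.0537 44.6581 32.0824  0.1153]
jar [ 0.4053 -0.1455  0.1112 45.4135 50.8703 22.074   0.1139]
shaker [ 0.4709 -0.2095  0.0936 32.2298 26.9881 16.6859  0.0946]
[-2.82379019e-01 -1.45389256e-01  1.61047136e+00 -2.06052635e-04
  1.66427695e+00  1.09701418e+00]
```

View pics/s3.png

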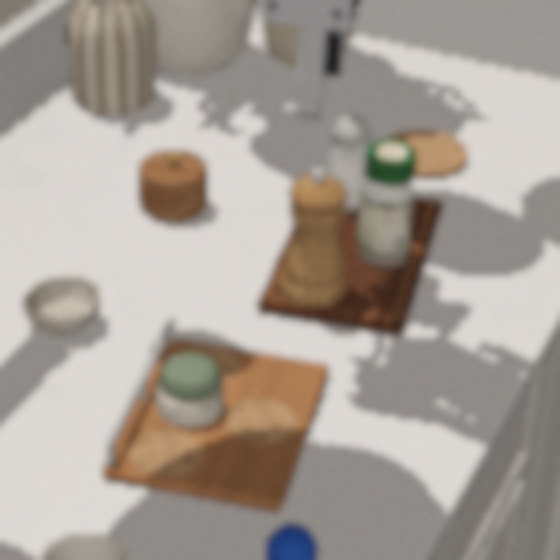

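All three condiments stand on the board (mill (318,240), jar (387,205), shaker (347,160)), and the timer at (190,390) is free. Next is the timer.

arm_command(steps=[[[0,0,0,3,35,0,-0.6],[0,0,0,3,35,0,-0.6],[0,0,0,3,35,0,-0.6],[0,0,0,3,35,0,-0.6],[0,0,0,3,35,0,-0.6],[0,0,0,3,20,-30,-0.6],[0,0,0,0,0,-40,-0.6],[0,0,0,0,0,-40,-0.6]]])

```text
clock: 19.15
position: [0.4596, 0.1266, 0.0808]
tcp_rot: [0.995, 0.097, 0.0, 0.0]
force: [0.1, -0.3, -0.1]
gripper_width: 0.0753
finger_force: 0.0
```

arm_command(steps=[[[0,0,0,0,0,-30,-0.6],[0,0,0,0,0,-20,-0.6],[0,0,0,0,0,-7,-0.6],[0,0,0,0,0,0,-0.6],[0,0,0,0,0,0,-0.4],[0,0,0,0,0,0,-0.2],[0,0,0,0,0,0,0.0],[0,0,0,0,0,0,0.2]]], newtons=15)

```text
clock: 19.95
position: [0.4606, 0.1259, 0.0267]
tcp_rot: [0.995, 0.096, 0.001, -0.0]
force: [-0.4, -0.4, 2.3]
gripper_width: 0.0505
finger_force: 15.0
```

arm_command(steps=[[[0,0,0,0,0,0,0.3],[0,0,0,0,0,0,0.3],[0,0,0,0,0,0,0.3]]])

```text
clock: 20.25
position: [0.4606, 0.1259, 0.0266]
tcp_rot: [0.995, 0.096, 0.001, -0.0]
force: [0.0, 0.6, 6.0]
gripper_width: 0.0501
finger_force: 15.1
```

arm_command(steps=[[[0,0,0,0,0,10,0.3],[0,0,0,0,0,20,0.3],[0,0,0,0,0,30,0.3],[0,0,0,0,0,35,0.3],[0,0,0,0,0,35,0.3],[0,0,0,0,0,25,0.3],[0,0,0,0,-13,5,0.3],[0,0,0,-1,-28,0,0.3]]])

```text
clock: 21.05
position: [0.4588, 0.0849, 0.186]
tcp_rot: [0.995, 0.097, 0.001, -0.0]
force: [-0.2, -0.3, -1.2]
gripper_width: 0.0499
finger_force: 14.9
```

arm_command(steps=[[[0,0,0,-1,-36,0,0.3],[0,0,0,-1,-36,0,0.3],[0,0,0,-1,-36,0,0.3],[0,0,0,-1,-36,0,0.3],[0,0,0,-1,-36,0,0.3],[0,0,0,-1,-36,0,0.3],[0,0,0,-1,-36,0,0.3],[0,0,0,-1,-36,0,0.3]]])

```text
clock: 21.85
position: [0.4489, -0.2049, 0.1834]
tcp_rot: [0.995, 0.095, -0.002, -0.001]
force: [-0.3, 0.5, -1.6]
gripper_width: 0.0499
finger_force: 14.9
```

arm_command(steps=[[[0,0,0,-1,-36,0,0.3],[0,0,0,-1,-36,0,0.3],[0,0,0,-2,-36,0,0.3],[0,0,0,-2,-26,0,0.3],[0,0,0,0,-20,0,0.3],[0,0,0,0,0,-20,0.3],[0,0,0,0,0,-30,0.3],[0,0,0,0,0,-30,0.3]]])

```text
clock: 22.65
position: [0.443, -0.3576, 0.1029]
tcp_rot: [0.995, 0.095, -0.001, -0.001]
force: [-0.3, 0.2, -1.4]
gripper_width: 0.0504
finger_force: 14.9
```

Run:
```python
from h import *
t=telemetry.state();print(t["position"],t["gripper_width"],t["finger_force"])
s=viewer.snapshot("side");w=cloud(s);print(obj(w,(.446,-.355),.004,.015,.06))
cv2.imwrite("pics/s4.png",cv2.resize(s["color"][130:230,300:400],None,fx=5,fy=5,interpolation=cv2.INTER_CUBIC))
s=viewer.snapshot("top")
cv2.imwrite("pics/t4.png",cv2.resize(s["color"][150:260,400:520],None,fx=5,fy=5,interpolation=cv2.INTER_CUBIC))
```

```text
[ 0.44301243 -0.35758486  0.10287012] 0.050405964838977586 14.924279581464361
(135, array([ 4.40800e-01, -3.57400e-01,  8.10000e-03,  8.48494e+01,
        8.59348e+01,  7.84870e+00,  6.80000e-03]), ((0.4429851174354553, -0.3561824560165405), 0.04644843563437462))
```

View pics/s4.png

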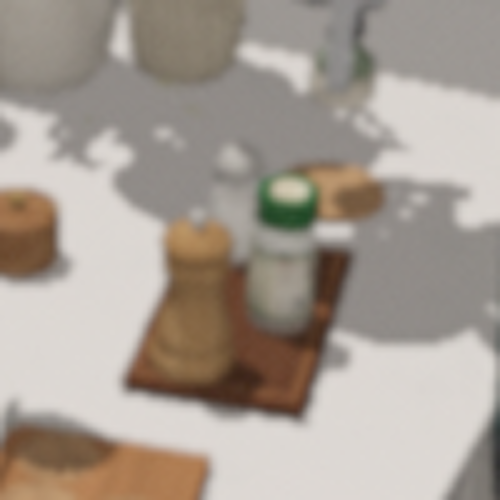

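The timer is held at (345,75) in the crop, above the coaster at (345,190), and the condiments have not moved. I lower it.

arm_command(steps=[[[0,0,0,0,0,-30,0.3],[0,0,0,0,0,-28,0.3],[0,0,0,0,0,-15,0.3],[0,0,0,0,0,-7,0.3],[0,0,0,0,0,-3,0.3],[0,0,0,0,0,-1,0.3],[0,0,0,0,0,0,0.3],[0,0,0,0,0,0,0.3]]])

```text
clock: 23.55
position: [0.4454, -0.3579, 0.0228]
tcp_rot: [0.995, 0.096, 0.001, 0.001]
force: [0.4, -1.0, 0.3]
gripper_width: 0.0501
finger_force: 15.0
```

arm_command(steps=[[[0,0,0,0,0,-1,0.3],[0,0,0,0,0,0,0.0],[0,0,0,0,0,0,-0.3],[0,0,0,0,0,0,-0.5],[0,0,0,0,0,0,-0.5],[0,0,0,0,0,20,-0.5],[0,0,0,0,0,40,-0.5],[0,0,0,0,0,50,-0.5]]])

```text
clock: 24.35
position: [0.4432, -0.3558, 0.1286]
tcp_rot: [0.995, 0.096, -0.002, -0.003]
force: [0.2, -0.7, 0.1]
gripper_width: 0.0705
finger_force: 0.0
```

arm_command(steps=[[[0,0,0,0,0,50,-0.5],[0,0,0,0,36,0,-0.5],[0,0,0,0,36,0,-0.5],[0,0,0,0,36,0,-0.5],[0,0,0,0,36,0,-0.5],[0,0,0,0,36,0,-0.5],[0,0,0,-1,36,0,-0.5],[0,0,0,-1,36,0,-0.5]]])

```text
clock: 25.15
position: [0.4424, -0.1038, 0.1803]
tcp_rot: [0.995, 0.095, 0.0, -0.0]
force: [0.5, -0.3, -0.8]
gripper_width: 0.0702
finger_force: 0.0
```

Run:
```python
from h import *
for c in("top","side"):
    s=viewer.snapshot(c);w=cloud(s);print(c,obj(w,(.445,-.357),.035,.06,.035)[1],obj(w,(.445,-.357),.004,.012,.06)[1])
    if c=="top": cv2.imwrite("pics/t5.png",cv2.resize(s["color"][170:250,320:500],None,fx=4,fy=4,interpolation=cv2.INTER_CUBIC))
```

```text
top [ 4.45100e-01 -3.57400e-01  4.39000e-02  4.71382e+01  4.04431e+01
  1.57827e+01  4.65000e-02] [ 4.43100e-01 -3.71300e-01  8.00000e-03  8.46099e+01  7.19846e+01
  7.93590e+00  7.80000e-03]
side [ 4.43600e-01 -3.52600e-01  4.28000e-02  4.25923e+01  4.90661e+01
  1.49985e+01  4.35000e-02] [ 4.41700e-01 -3.54700e-01  7.90000e-03  8.36744e+01  8.89074e+01
  7.71590e+00  6.90000e-03]
```

View pics/t5.png

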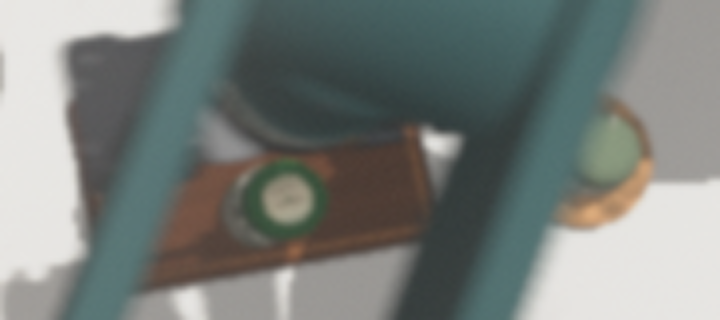

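The timer (610,145) stands on the coaster (600,160), centred within a few mm. Next I return the mill.

arm_command(steps=[[[0,0,0,-1,36,0,-0.5],[0,0,0,0,0,0,-0.5],[0,0,0,0,0,-30,-0.5],[0,0,0,0,0,-30,-0.5],[0,0,0,0,0,-20,-0.5],[0,0,0,0,0,-7,-0.5],[0,0,0,0,0,0,-0.5]]])

```text
clock: 25.95
position: [0.441, -0.0699, 0.0925]
tcp_rot: [0.995, 0.095, -0.001, -0.0]
force: [0.2, -0.3, -1.7]
gripper_width: 0.0706
finger_force: 0.0
```

arm_command(steps=[[[0,0,0,0,0,0,-0.3],[0,0,0,0,0,0,-0.1],[0,0,0,0,0,0,0.1],[0,0,0,0,0,0,0.3],[0,0,0,0,0,0,0.3],[0,0,0,0,0,0,0.3]]], newtons=25)

```text
clock: 26.55
position: [0.4425, -0.0693, 0.0947]
tcp_rot: [0.995, 0.096, 0.001, 0.0]
force: [0.4, 0.6, 3.6]
gripper_width: 0.0472
finger_force: 25.0
```

arm_command(steps=[[[0,0,0,0,0,10,0.3],[0,0,0,0,0,25,0.3],[0,0,0,0,0,20,0.3],[0,0,0,1,18,0,0.3],[0,0,0,1,30,0,0.3],[0,0,0,1,30,0,0.3],[0,0,0,1,30,0,0.3],[0,0,0,1,35,0,0.3]]])

```text
clock: 27.35
position: [0.4459, 0.0744, 0.1479]
tcp_rot: [0.995, 0.095, -0.001, 0.0]
force: [0.3, -0.3, -1.7]
gripper_width: 0.0468
finger_force: 24.9
```

arm_command(steps=[[[0,0,0,1,35,0,0.3],[0,0,0,1,35,0,0.3],[0,0,0,1,25,0,0.3],[0,0,0,1,15,-10,0.3],[0,0,0,0,0,-20,0.3],[0,0,0,0,0,-15,0.3],[0,0,0,0,0,-6,0.3],[0,0,0,0,0,-3,0.3]]])

```text
clock: 28.15
position: [0.4498, 0.1831, 0.093]
tcp_rot: [0.995, 0.095, -0.001, 0.0]
force: [-0.2, -0.6, -1.4]
gripper_width: 0.0473
finger_force: 24.9
```

arm_command(steps=[[[0,0,0,0,0,-2,0.3],[0,0,0,0,0,0,0.3],[0,0,0,0,0,0,0.3]]])

```text
clock: 28.45
position: [0.4512, 0.1838, 0.0932]
tcp_rot: [0.995, 0.095, 0.001, -0.0]
force: [0.2, 0.3, -2.5]
gripper_width: 0.047
finger_force: 24.9
```

arm_command(steps=[[[0,0,0,0,0,-1,0.3],[0,0,0,0,0,-1,0.3],[0,0,0,0,0,0,0.3]]])

```text
clock: 28.75
position: [0.4519, 0.1841, 0.0927]
tcp_rot: [0.995, 0.096, 0.002, -0.0]
force: [-1.7, 0.4, 5.1]
gripper_width: 0.047
finger_force: 25.0
```

arm_command(steps=[[[0,0,0,0,0,0,0.0],[0,0,0,0,0,0,-0.3],[0,0,0,0,0,0,-0.5],[0,0,0,0,0,0,-0.5],[0,0,0,0,0,20,-0.5],[0,0,0,0,0,40,-0.5],[0,0,0,0,0,24,-0.5],[0,0,0,0,-10,0,-0.5]]])

```text
clock: 29.55
position: [0.453, 0.1748, 0.1786]
tcp_rot: [0.995, 0.096, 0.004, -0.001]
force: [-0.5, 0.1, -0.0]
gripper_width: 0.0703
finger_force: 0.0
```

arm_command(steps=[[[0,0,0,2,-39,0,-0.3],[0,0,0,2,-39,0,-0.3],[0,0,0,2,-39,0,-0.3],[0,0,0,2,-39,0,-0.3],[0,0,0,2,-39,0,-0.3],[0,0,0,2,-39,0,-0.3],[0,0,0,2,-39,0,-0.3],[0,0,0,2,-39,0,-0.3]]])

```text
clock: 30.35
position: [0.4654, -0.14, 0.1725]
tcp_rot: [0.995, 0.095, -0.001, -0.001]
force: [0.9, 0.1, 0.9]
gripper_width: 0.0612
finger_force: 0.0
```

arm_command(steps=[[[0,0,0,2,-39,0,-0.3],[0,0,0,2,-39,0,-0.3],[0,0,0,0,0,0,-0.3],[0,0,0,0,0,-40,-0.3],[0,0,0,0,0,-40,-0.3],[0,0,0,0,0,-25,-0.3],[0,0,0,0,0,-15,-0.3],[0,0,0,0,0,0,-0.3]]])

```text
clock: 31.15
position: [0.4675, -0.214, 0.0501]
tcp_rot: [0.995, 0.096, -0.004, -0.003]
force: [0.6, -0.1, -0.1]
gripper_width: 0.0613
finger_force: 0.0
```

arm_command(steps=[[[0,0,0,0,0,0,0.0],[0,0,0,0,0,0,0.2],[0,0,0,0,0,0,0.4],[0,0,0,0,0,0,0.6],[0,0,0,0,0,0,0.6],[0,0,0,0,0,0,0.6]]], newtons=18)

```text
clock: 31.75
position: [0.4715, -0.2167, 0.0558]
tcp_rot: [0.995, 0.096, 0.001, 0.001]
force: [0.5, -0.5, 4.3]
gripper_width: 0.0375
finger_force: 18.1
```

arm_command(steps=[[[0,0,0,0,0,10,0.6],[0,0,0,0,0,25,0.6],[0,0,0,0,0,25,0.6],[0,0,0,0,20,0,0.6],[0,0,0,0,30,0,0.6],[0,0,0,1,35,0,0.6],[0,0,0,1,35,0,0.6],[0,0,0,1,35,0,0.6]]])

```text
clock: 32.55
position: [0.473, -0.0599, 0.1144]
tcp_rot: [0.995, 0.095, -0.001, -0.0]
force: [0.5, -0.0, -1.2]
gripper_width: 0.0376
finger_force: 17.7
```

arm_command(steps=[[[0,0,0,0,35,0,0.6],[0,0,0,0,35,0,0.6],[0,0,0,0,35,0,0.6],[0,0,0,0,26,0,0.6],[0,0,0,0,0,-15,0.6],[0,0,0,0,0,-25,0.6],[0,0,0,0,0,-14,0.6],[0,0,0,0,0,-5,0.6]]])

```text
clock: 33.35
position: [0.4719, 0.0697, 0.0537]
tcp_rot: [0.995, 0.095, -0.002, -0.0]
force: [-2.7, -0.1, 13.6]
gripper_width: 0.0378
finger_force: 18.9
```

arm_command(steps=[[[0,0,0,0,0,-2,0.6],[0,0,0,0,0,-1,0.6],[0,0,0,0,0,0,0.6],[0,0,0,0,0,0,0.6]]])

```text
clock: 33.75
position: [0.4742, 0.0701, 0.0542]
tcp_rot: [0.995, 0.095, 0.001, -0.0]
force: [-2.8, 1.4, 6.1]
gripper_width: 0.0376
finger_force: 18.3
```

arm_command(steps=[[[0,0,0,0,0,0,0.2],[0,0,0,0,0,0,-0.1],[0,0,0,0,0,0,-0.2],[0,0,0,0,0,0,-0.2],[0,0,0,0,0,20,-0.2],[0,0,0,0,0,40,-0.2],[0,0,0,0,0,47,-0.4],[0,0,0,-7,-12,0,-0.5]]])

```text
clock: 34.55
position: [0.4713, 0.0582, 0.1669]
tcp_rot: [0.995, 0.096, 0.007, 0.001]
force: [0.1, 0.1, 0.7]
gripper_width: 0.0683
finger_force: 0.0
```

arm_command(steps=[[[0,0,0,-10,-35,0,-0.5],[0,0,0,-10,-35,0,-0.5],[0,0,0,-10,-35,0,-0.5],[0,0,0,-10,-35,0,-0.5],[0,0,0,-10,-35,0,-0.5],[0,0,0,-10,-35,0,-0.5],[0,0,0,0,0,0,-0.5],[0,0,0,0,0,-20,-0.5]]])

```text
clock: 35.35
position: [0.408, -0.1539, 0.1414]
tcp_rot: [0.996, 0.094, 0.002, 0.001]
force: [1.2, -0.5, -0.6]
gripper_width: 0.0705
finger_force: 0.0
```

arm_command(steps=[[[0,0,0,0,0,-30,-0.5],[0,0,0,0,0,-20,-0.5],[0,0,0,0,0,-6,-0.5],[0,0,0,0,0,0,-0.5],[0,0,0,0,0,0,-0.2],[0,0,0,0,0,0,0.1],[0,0,0,0,0,0,0.4],[0,0,0,0,0,0,0.4]]])

```text
clock: 36.15
position: [0.4073, -0.1524, 0.0845]
tcp_rot: [0.995, 0.096, 0.001, 0.0]
force: [0.2, 0.2, 2.2]
gripper_width: 0.0457
finger_force: 17.9
```

arm_command(steps=[[[0,0,0,0,0,0,0.4],[0,0,0,0,0,0,0.4]]])

```text
clock: 36.35
position: [0.4073, -0.1524, 0.0844]
tcp_rot: [0.995, 0.096, 0.001, 0.0]
force: [0.8, 0.3, 4.4]
gripper_width: 0.0455
finger_force: 17.9
```

arm_command(steps=[[[0,0,0,0,0,10,0.4],[0,0,0,0,0,20,0.4],[0,0,0,0,0,20,0.4],[0,0,0,0,15,0,0.4],[0,0,0,-1,30,0,0.4],[0,0,0,-1,35,0,0.4],[0,0,0,-1,35,0,0.4],[0,0,0,-1,35,0,0.4]]])

```text
clock: 37.15
position: [0.4022, -0.0012, 0.1336]
tcp_rot: [0.995, 0.095, -0.0, 0.0]
force: [0.9, 0.0, -1.1]
gripper_width: 0.0454
finger_force: 17.9
```

arm_command(steps=[[[0,0,0,0,35,0,0.4],[0,0,0,0,35,0,0.4],[0,0,0,0,30,0,0.4],[0,0,0,0,15,0,0.4],[0,0,0,0,0,-15,0.4],[0,0,0,0,0,-20,0.4],[0,0,0,0,0,-11,0.4],[0,0,0,0,0,-4,0.4]]])

```text
clock: 37.95
position: [0.4016, 0.1127, 0.0823]
tcp_rot: [0.995, 0.096, -0.002, -0.0]
force: [-2.1, 2.1, 8.4]
gripper_width: 0.0454
finger_force: 17.9
```

arm_command(steps=[[[0,0,0,0,0,-1,0.4],[0,0,0,0,0,-1,0.4],[0,0,0,0,0,0,0.4],[0,0,0,0,0,0,0.4]]])

```text
clock: 38.35
position: [0.4033, 0.1126, 0.0823]
tcp_rot: [0.995, 0.095, 0.001, 0.0]
force: [0.3, 0.1, 0.9]
gripper_width: 0.0454
finger_force: 17.9
```

Released next, then up and away to the front right, so that the cameras see the stand.

arm_command(steps=[[[0,0,0,0,0,0,0.1],[0,0,0,0,0,0,-0.2],[0,0,0,0,0,0,-0.4],[0,0,0,0,0,0,-0.4],[0,0,0,0,0,20,-0.4],[0,0,0,0,0,40,-0.4],[0,0,0,0,0,40,-0.4],[0,0,0,0,0,20,-0.4]]])

```text
clock: 39.15
position: [0.404, 0.113, 0.2053]
tcp_rot: [0.995, 0.096, 0.003, -0.0]
force: [0.8, 0.4, 0.3]
gripper_width: 0.0659
finger_force: 0.0
```

arm_command(steps=[[[0,0,0,-8,-40,0,-0.4],[0,0,0,-8,-40,0,-0.4],[0,0,0,-8,-40,0,-0.4],[0,0,0,-8,-40,0,-0.4],[0,0,0,-8,-40,0,-0.4],[0,0,0,-8,-40,0,-0.4],[0,0,0,0,0,0,-0.4],[0,0,0,0,0,0,-0.4]]])

```text
clock: 39.95
position: [0.3544, -0.1277, 0.2014]
tcp_rot: [0.996, 0.094, -0.0, -0.0]
force: [0.8, -0.1, -0.5]
gripper_width: 0.0658
finger_force: 0.0
```

Run:
```python
from h import *
for c in("top","side"):
    s=viewer.snapshot(c);w=cloud(s);print(c)
    for n,p,a,b in (("mill",(.453,.182),.095,.14),("jar",(.40,.115),.10,.13),("shaker",(.473,.071),.085,.11),("timer",(.445,-.357),.03,.06)): print(n,obj(w,p,a,b,.035)[1])
cv2.imwrite("pics/s6.png",cv2.resize(s["color"][130:270,250:400],None,fx=4,fy=4,interpolation=cv2.INTER_CUBIC))
```

```text
top
mill [ 0.4494  0.1841  0.1138 48.7909 48.9099 37.2894  0.1162]
jar [ 0.4029  0.1138  0.1121 45.4644 43.6372 19.0281  0.1168]
shaker [ 0.4709  0.0683  0.0943 33.4762 32.9115 18.3491  0.096 ]
timer [ 4.50000e-01 -3.55900e-01  4.13000e-02  3.86856e+01  4.39942e+01
  2.16010e+01  4.62000e-02]
side
mill [ 0.4471  0.1886  0.1132 47.4471 46.8106 35.9521  0.112 ]
jar [ 0.4008  0.1177  0.1103 43.507  48.7009 20.3703  0.1134]
shaker [ 0.4693  0.0731  0.0949 31.0766 29.6642 19.0086  0.0938]
timer [ 4.44300e-01 -3.55400e-01  4.05000e-02  5.15619e+01  5.51545e+01
  2.03989e+01  4.20000e-02]
```

View pics/s6.png

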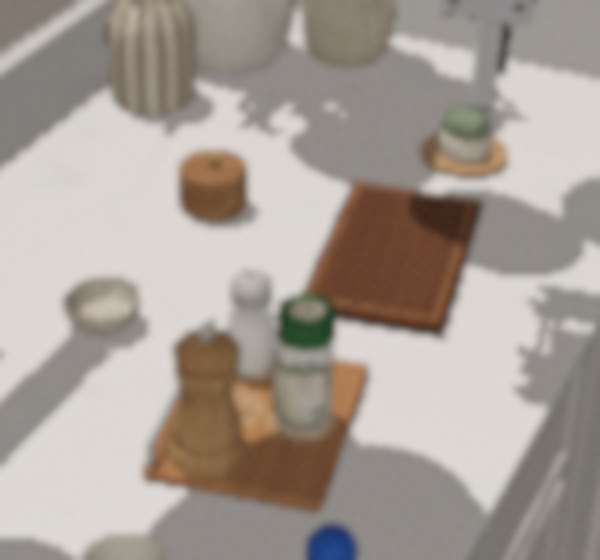

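The timer stands on the coaster at (465,140). The mill (205,405), shaker (252,325) and jar (305,365) are back upright, each within about 5 mm of where it stood. I hand the job in.

```bash
python3 -c "
from h import *
print(manip.finish_job())"
```

```text
the job is handed in; nothing more can be done
None
```

I handed the job in after about 40 s of robot time: the egg timer stands on the coaster within a few mm of its centre, and the mill, jar and shaker are back upright within about 5 mm of their places; no verdict came back.

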